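# Seat the plaster insert in the throwing board and latch it

### The arm

A 6-joint arm with a two-finger parallel gripper is mounted at the origin on the work surface. World frame = base frame: x ahead of the robot, y to its left, z up, the work surface at z = 0. Lengths are in m, angles in degrees, forces in N, time in s.
With the tool pointing down it reaches from about 0.4 to 0.825 m from the base axis. Payload 7 kg.
Tool frame: the origin (TCP) lies midway between the tips of the shut fingers; the grasp point (between the pads) lies 19 mm behind it; z points along the fingers, x is the direction in which the jaws open and shut, and the axes are right-handed (so a half turn about z gives the same grasp; the last joint's range is limited). The gripper opens to 88 mm and grips with 3 to 60 N. Pads are 19 mm wide; open, the fingers measure 130 mm over their backs; the gripper's body (78 mm by 193 mm) begins 47 mm behind the grasp point.
Start: joints at [82.397, 20.546, 0.682, 0, -70.136, -16.507], TCP at [0.276, 0.616, 0.227] pointing down, gripper open.
Joint ranges: [-176.03, 176.03], [-82.01, 121.73], [-58.28, 71.71], [-173.87, 95.51], [-174.79, -0.11], [-173.66, 173.66]. Speed limits (degrees/s): [136.94, 136.94, 172.46, 180, 180, 180].

### API

Orientations are given as [roll, pitch, yaw] about the fixed x, y, z axes, in that order (R = Rz(yaw) Ry(pitch) Rx(roll)).
In Python, from plant import * gives the robot as it stands. The module is installed in compiled form; this text tells all that it offers.
- The arm moves only by the shell command python3 -m pendant 'ROWS' [OPENING]. ROWS is JSON, a list that holds one entry, the list of rows, each a list of 6 numbers: the shift along the world's x, y, z in mm, then the turn, a rotation vector about the world's x, y, z in degrees. A call has 1 to 10 rows; each row is the pose to reach, as a shift and turn from the pose commanded when the call began; what a row does not reach only later rows make up. A row lasts 1/8 s, in which the tool goes at most 62.5 mm and 10.7 degrees, less where a joint would pass 70% of its speed; a pose out of reach is approached as far as the arm can. A call with a gripper value outside its range is refused whole. OPENING is the closure, from -1 (fully open) to 1 (shut), set as the call begins (- or left out, the last holds). The fingers move at their own pace and stop on an object; the grip force is fixed at half the most. Time passes only in rows, so rows that repeat a pose let the fingers close. It gives the time, the measured TCP pose, the force and the opening at its end, in the units of the state.
- get_obs(): the state, without advancing time (a new reading comes with each control period).
- snapshot(name): name is "side" or "top"; returns a dict with "pixels" (384x512x3 uint8, red, green, blue), "depth" (384x512 float32, m along the optical axis (not along the pixel's ray), 0 where there is no reading), "fx", "fy", "cx", "cy" (pixels), "dist" ([k1, k2, p1, p2, k3] as OpenCV has them; the pictures are not rectified), "pose" (4x4, takes a point from camera to world coordinates). Camera axes: x right, y down, z forward; pixel columns grow to the right and rows downward; lengths in m; the calibration is good to about 2 mm. A picture is of the moment at which its call begins.
- close_job(): hands the job in, once; it reports no verdict.
The state is a dict: "clock": time; "joint_pos": joint angles; "qvel": joint speeds; "tau": joint torques, N m; "tool_pos": TCP position; "orientation": TCP orientation; "force": force on the tool from outside, world axes, zero at the start; "moment": the same for the moment, N m; "opening": finger opening in m.
Only numpy, scipy, OpenCV 4.12 (cv2) and the standard library are available. Lean on these libraries where they do the work, as an engineer would, in place of code of your own. Each camera call takes 0.05 s, during which the arm holds its last target. There are 200 camera calls.

### The job

With the fingertips, nudge the loose round plaster insert across the top of the throwing board until it drops into the round recess and lies flat and flush there; then push the steel swivel latch round until it reaches its stop over the insert. Do not lift or carry the insert, and leave the little pot on the board, the tool can, the glaze jar and the brush as they stand.

Things in the scene. Friction and masses are not known exactly. Their poses are not given: they have to be found in the camera images.
- board: Brown wooden throwing board lying fixed on the bench, 220 (own x) x 380 (own y) x 18 mm thick, yawed by up to about 30 degrees. Origin at the centre of its underside; own z up, flat top 18 mm above the bench. A round recess 79 mm across and 8 mm deep is sunk in the middle of its top.
- recess (a point): Centre of the recess's flat floor, on the board's centre, 8 mm below the board's top; axes as the board's.
- insert: Loose white plaster disc, 76 mm across, 8 mm thick, about 40 to 85 g. Origin at the centre of its underside. It starts flat on top of the board, 90 to 112 mm from the recess centre towards one of the board's two ends (own +y or -y); the pot stands towards the other end. It stays flat while it overhangs the recess until it is about 10 mm from concentric, then its leading edge dips and it drops in; seated, it is flush with the board's top.
- latch_pivot (a point): Vertical pivot of the latch at the height of the board's top, 72 mm from the recess centre on the board's own -x side (the robot's side).
- latch (a joint): Angle of the swivel latch about its vertical pivot, rad. 0: against its stop, arm pointing along the board's own +x, 23 mm of it over the recess. Grows counterclockwise seen from above (at 1.57 the arm points along the board's own +y). It starts 1.5 to 2.1, stops at 2.3, and stays where it is left; turning takes about 0.04 N m, roughly 1 N at 40 mm from the pivot. The seated insert passes under it, an insert lying on the board's top does not.
- latch_tip (a point): End of the latch's arm, 55 mm from the pivot, 8 mm above the board's top. The steel arm is 12 mm wide with a round end, and stands from 2.5 to 14 mm above the board's top; round its pivot is a boss 20 mm across.
- pot: Loose terracotta pot about 52 mm across and 50 mm tall, standing on the board towards the end that the insert does not lie at. Origin at the centre of its underside. A bystander.
- tool_can: Loose white can holding wooden modelling sticks, 76 mm across, 90 mm tall (the sticks reach 185 mm), on the bench to the left. Origin at the centre of its underside. A bystander.
- glaze_jar: Loose white jar with a grey cap, 68 mm across, 85 mm tall, on the bench to the right. Origin at the centre of its underside. A bystander.
- brush: Loose brush lying on the bench to the right beyond the jar, pointing away from the robot, about 0.2 m long. A bystander.
Mind the look-alikes: they are no part of the job. Of the things like the insert, leave any that is blue or red; of the rest the smaller one is meant.

How it is judged (in metres and radians):
On the way, in this order (a step that is already met when the one before it is completed fails the run):
1. the insert has dropped into the recess and lies flat in it, the latch still clear of it (horizontal distance between insert and recess below 0.004 m and z of insert in the frame of recess below 0.002 m and angle between insert's own z axis and vertical below 0.05 rad and value of joint latch above 0.5 rad), for 0.2 s.
2. the latch has been pushed to its stop over the insert (value of joint latch below 0.12 rad), for 0.2 s.
At the end, for the whole second after the job is handed in: The insert lies at rest in the recess, within 4 mm of its centre, underside within 2 mm of the floor and level within 0.05 rad; the latch is within 0.12 rad of its stop; pot, tool can and glaze jar are within 20 mm and the brush within 30 mm of where they started, the pot upright (horizontal distance between insert and recess below 0.004 m and z of insert in the frame of recess below 0.002 m and angle between insert's own z axis and vertical below 0.05 rad and linear speed of insert below 0.01 m/s and value of joint latch below 0.12 rad and distance of each of pot, tool_can, glaze_jar from where it was at the start of the episode below 0.02 m and angle between pot's own z axis and vertical below 0.2 rad and distance of brush from where it was at the start of the episode below 0.03 m); the robot touches nothing.
It fails at once if the insert is lifted more than 12 mm off the board's top (z of insert in the frame of board above 0.03 m).
It fails at once if the insert is tipped up or turned over (angle between insert's own z axis and vertical above 0.5 rad).
It fails at once if the pot is shoved or knocked over (distance of pot from where it was at the start of the episode above 0.02 m or angle between pot's own z axis and vertical above 0.4 rad).
It fails at once if the tool can, glaze jar or brush is disturbed (distance of any of tool_can, glaze_jar from where it was at the start of the episode above 0.02 m or distance of brush from where it was at the start of the episode above 0.03 m).
It also fails if it takes over 56 s, if anything falls off the work surface, if the arm or the gripper's body presses on something with over 40 N, if the wrist force passes 120 N, or if a joint passes its speed limit or range.

## Working session

There is one attempt and no reset: what is moved stays moved. The work goes in short steps, Python scripts to look and compute and a shell command to move; the robot and the scene stay as the last step left them, time stands still between calls to the robot, and variables do not carry over. Pictures are saved under pics/ and viewed, about 8 in all and at most 12, crops included, and the job is handed in when it is done.

```bash
mkdir -p pics; cat > h.py <<'E'
from plant import *
import numpy as np, cv2, pickle
def shot(n,tag):
    s=snapshot(n); cv2.imwrite(f'pics/{tag}.png',s['pixels'][:,:,::-1]); pickle.dump(s,open(f'{tag}.pkl','wb')); return s
def load(tag): return pickle.load(open(f'{tag}.pkl','rb'))
def cloud(s):
    h,w=s['depth'].shape; u,v=np.meshgrid(np.arange(w),np.arange(h))
    K=np.array([[s['fx'],0,s['cx']],[0,s['fy'],s['cy']],[0,0,1.]])
    p=cv2.undistortPoints(np.stack([u,v],-1).reshape(-1,1,2).astype(float),K,np.array(s['dist'])).reshape(h,w,2)
    d=s['depth']; c=np.dstack([p*d[...,None],d]); T=np.array(s['pose'])
    return c@T[:3,:3].T+T[:3,3]
def rays(s,uv,z):
    K=np.array([[s['fx'],0,s['cx']],[0,s['fy'],s['cy']],[0,0,1.]])
    p=cv2.undistortPoints(np.array(uv,float).reshape(-1,1,2),K,np.array(s['dist'])).reshape(-1,2)
    T=np.array(s['pose']); r=np.c_[p,np.ones(len(p))]@T[:3,:3].T; t=(z-T[2,3])/r[:,2]
    return T[:3,3]+r*t[:,None]
E
python3 - <<'E'
from h import *
a=shot('top','t0');b=shot('side','s0')
cv2.imwrite('pics/both.png',cv2.resize(np.vstack([a['pixels'],b['pixels']])[:,:,::-1],None,fx=.78,fy=.78))
print(np.round(a['pose'],3),np.round(b['pose'],3)); print(get_obs())
E
```

```text
[[-0.02  -0.981  0.191  0.387]
 [-1.     0.018 -0.01   0.024]
 [ 0.007 -0.191 -0.981  1.322]
 [ 0.     0.     0.     1.   ]] [[ 0.995 -0.046  0.083  0.532]
 [-0.094 -0.609  0.788 -0.766]
 [ 0.015 -0.792 -0.61   0.664]
 [ 0.     0.     0.     1.   ]]
{'clock': 0.1, 'joint_pos': array([ 8.23967377e+01,  2.05865307e+01,  6.38775461e-01, -1.62502367e-02,
       -7.01350943e+01, -1.65056727e+01]), 'qvel': array([ 0.04255093, -0.02181606,  0.09501306,  0.02584854,  0.01843385,
        0.08620208]), 'tau': array([-2.82396271e-03, -5.84164345e+01,  2.93754101e+01,  7.01557025e+00,
        1.02269652e-02, -5.85228872e-05]), 'tool_pos': array([0.27558788, 0.61570571, 0.2257282 ]), 'orientation': array([-1.79991107e+02, -8.37760080e-02, -1.14114474e+02]), 'force': array([-0.33758469,  0.27188865,  0.86210916]), 'moment': array([-0.04445187, -0.02030534, -0.00597558]), 'opening': 0.08775723035476883}
```

View pics/t0.png

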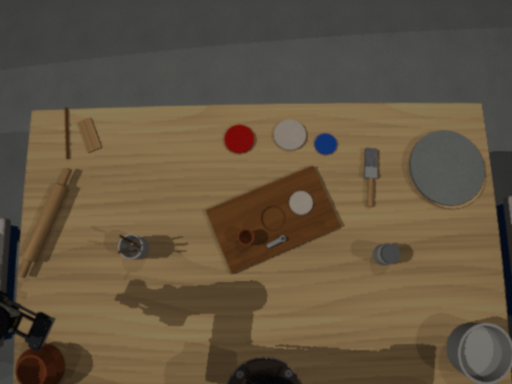

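View pics/s0.png

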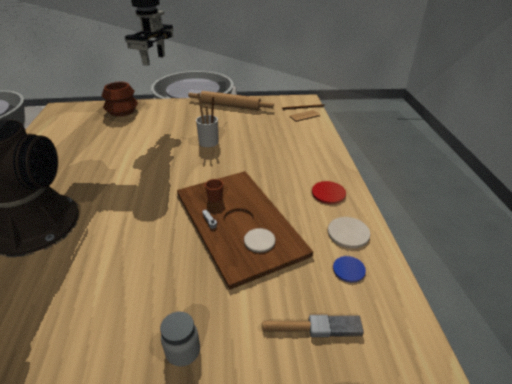

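Candidates: the white disc on the board at top (301,203), the larger white disc on the bench at (290,135), blue at (326,144) and red at (239,139). The smaller white one, lying on the board, fits the description. The pot is at (246,237), the recess at (273,217) and the latch at (276,242). Next I'll measure these and confirm with an enlarged crop.

```bash
python3 - <<'E'
from h import *
a=load('t0'); P=cloud(a); im=a['pixels']; hsv=cv2.cvtColor(im,cv2.COLOR_RGB2HSV)
cv2.imwrite('pics/crop.png',cv2.resize(im[150:280,195:355][:,:,::-1],None,fx=5,fy=4.6*5/4.6*0.92,interpolation=cv2.INTER_CUBIC))
def ell(mask,name,z):
    n,l,st,c=cv2.connectedComponentsWithStats(mask.astype(np.uint8))
    for i in range(1,n):
        if st[i,4]>60:
            v,u=np.nonzero(l==i); q=rays(a,np.c_[u,v],z); ar=0
            cc=q.mean(0)[:2]; r=np.sqrt(((q[:,:2]-cc)**2).sum(1)*1).max()
            print(name,c[i].round(1),st[i,4],'xy',cc.round(4),'rmax',r.round(4),'zmed',np.median(P[v,u,2]).round(4))
w=(hsv[...,1]<60)&(hsv[...,2]>120); w[:110]=0;w[290:]=0;w[:,:200]=0;w[:,350:]=0
ell(w,'white',.026)
# board: top z about .018
x=(P[...,2]>.010)&(P[...,2]<.032); x[:150]=0;x[285:]=0;x[:,:195]=0;x[:,355:]=0
n,l,st,c=cv2.connectedComponentsWithStats(x.astype(np.uint8)); i=1+np.argmax(st[1:,4]); print(st[i])
m=(l==i).astype(np.uint8); cn=max(cv2.findContours(m,0,1)[0],key=cv2.contourArea).reshape(-1,2)
q=rays(a,cn,.018)[:,:2].astype(np.float32); print('depth rect',cv2.minAreaRect(q*1000))
br=((hsv[...,0]<14)&(hsv[...,1]>100)&(hsv[...,2]<150)); br[:150]=0;br[285:]=0;br[:,:195]=0;br[:,355:]=0
br=cv2.morphologyEx(br.astype(np.uint8),cv2.MORPH_OPEN,np.ones((3,3)))
cn=max(cv2.findContours(br,0,1)[0],key=cv2.contourArea).reshape(-1,2)
q=rays(a,cn,.018)[:,:2].astype(np.float32); print('col rect',cv2.minAreaRect(q*1000))
print(np.median(P[170:185,270:285,2]),P[225:255:3,235:300:4,2].round(3))
E
```

```text
white [289.3 134. ] 713 xy [ 0.8297 -0.102 ] rmax 0.052 zmed 0.0125
white [300.6 202.3] 385 xy [ 0.5994 -0.1299] rmax 0.0357 zmed 0.0267
[ 205  165  136  109 7655]
depth rect ((553.4999389648438, -39.74713134765625), (221.15711975097656, 381.6934509277344), 21.880496978759766)
col rect ((494.41156005859375, 49.96538543701172), (57.157657623291016, 60.2532958984375), 88.92194366455078)
0.0035151870939520435 [[ 1.900e-02  2.300e-02  1.800e-02  2.100e-02  1.800e-02  2.200e-02
   1.700e-02  7.000e-03  1.200e-02  8.000e-03  1.000e-02  1.300e-02
   2.500e-02  2.000e-02  2.000e-02  2.100e-02  2.100e-02]
 [ 1.700e-02  2.200e-02  6.700e-02  7.200e-02  2.200e-02  2.100e-02
   2.100e-02  2.300e-02  9.000e-03  1.400e-02  1.100e-02  1.500e-02
   1.400e-02  1.800e-02  2.600e-02  2.200e-02  1.800e-02]
 [ 1.800e-02  6.900e-02  4.500e-02  3.900e-02  7.000e-02  2.400e-02
   2.500e-02  1.600e-02  1.600e-02  1.700e-02  2.000e-02  2.300e-02
   1.700e-02  1.800e-02  1.800e-02  2.000e-02  2.100e-02]
 [ 2.100e-02  6.000e-02  2.400e-02  2.400e-02  4.100e-02  1.700e-02
   1.700e-02  1.800e-02  1.700e-02  1.90
[... 550 characters left out ...]
e-02  1.800e-02  2.000e-02  3.400e-02  3.400e-02  1.800e-02
   2.100e-02  2.000e-02  2.300e-02  1.200e-02  1.900e-02]
 [ 2.000e-02  1.600e-02  2.000e-02  1.600e-02  1.900e-02  1.800e-02
   2.100e-02  1.900e-02  3.200e-02  2.300e-02  2.100e-02  2.500e-02
   2.400e-02  1.700e-02  2.000e-02 -2.000e-03  0.000e+00]
 [ 1.600e-02  2.000e-02  2.200e-02  2.000e-02  2.000e-02  2.100e-02
   2.000e-02  1.900e-02  1.322e+00  2.100e-02  1.600e-02  2.100e-02
   1.900e-02  1.800e-02  5.000e-03 -1.000e-03 -1.000e-03]
 [ 2.000e-02  2.100e-02  2.000e-02  2.200e-02  1.600e-02  1.700e-02
   2.100e-02  1.800e-02  2.000e-02  1.800e-02  1.900e-02  1.800e-02
  -2.000e-03  2.000e-03 -0.000e+00  1.000e-03  1.000e-03]]
```

View pics/crop.png

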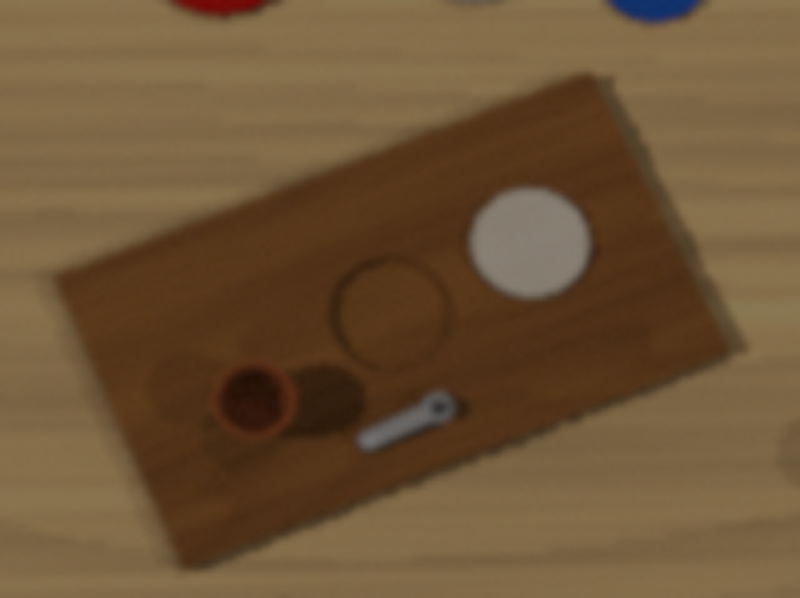

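Confirmed: the plaster disc on the board. Now I'll fit the recess, latch and pot in the board frame.

```bash
python3 - <<'E'
from h import *
a=load('t0'); im=a['pixels'].astype(float); g=im.sum(2)/3
from scipy.optimize import minimize
from scipy.ndimage import map_coordinates
yaw=np.radians(21.9); X=np.array([np.cos(yaw),np.sin(yaw)]);Y=np.array([-X[1],X[0]])
T=np.array(a['pose']);K=np.array([[a['fx'],0,a['cx']],[0,a['fy'],a['cy']],[0,0,1.]]);Ti=np.linalg.inv(T);rv=cv2.Rodrigues(Ti[:3,:3])[0]
def proj(p): return cv2.projectPoints(np.array(p,float),rv,Ti[:3,3],K,np.array(a['dist']))[0].reshape(-1,2)
def samp(p,ch): q=proj(p); return map_coordinates(ch,[q[:,1],q[:,0]],order=1)
th=np.linspace(0,2*np.pi,120,endpoint=False)
def ring(c,r,z): return np.c_[c[0]+r*np.cos(th),c[1]+r*np.sin(th),np.full(120,z)]
L=cv2.GaussianBlur(g,(0,0),.7)
def fit(c0,r,z,s,ch=L): # s=+1: contrast inside bright
    f=lambda c: -np.mean(s*(samp(ring(c,r-.004,z),ch)-samp(ring(c,r+.004,z),ch)))
    return minimize(f,c0,method='Nelder-Mead',options=dict(initial_simplex=[c0,c0+[.006,0],c0+[0,.006]]))
ins=fit(np.array([.5994,-.1299]),.038,.026,1); print('insert',ins.x.round(4),ins.fun)
f=lambda c: np.mean(samp(ring(c,.0395,.018),L)-.5*samp(ring(c,.033,.018),L)-.5*samp(ring(c,.047,.018),L))
c0=np.array([.5535,-.0397]); 
for s0 in ([.006,0],[-.006,0]):
    rec=minimize(f,c0,method='Nelder-Mead',options=dict(initial_simplex=[c0-s0,c0+s0,c0+[0,.006]]))
    print('recess ring',rec.x.round(4),rec.fun)
def own(p): d=np.asarray(p)[:2]-c0; return np.r_[d@X,d@Y].round(4)
print('insert own',own(ins.x),'recess own',own(rec.x))
# latch: grey
hsv=cv2.cvtColor(a['pixels'],cv2.COLOR_RGB2HSV); m=(hsv[...,1]<90)&(hsv[...,2]>90); m[:230]=0;m[255:]=0;m[:,:260]=0;m[:,295:]=0
v,u=np.nonzero(m); q=rays(a,np.c_[u,v],.032); o=np.array([own(p) for p in q]); print('latch px',len(u),'mean',o.mean(0)); 
d=np.linalg.svd(o-o.mean(0))[2][0]; t=(o-o.mean(0))@d; print('axis',np.degrees(np.arctan2(d[1],d[0])),t.min(),t.max(),'ends',o.mean(0)+d*t.min(),o.mean(0)+d*t.max())
P=cloud(a); k=(P[...,2]>.055)&(P[...,2]<.085);k[:,:232]=0;k[:,262:]=0;k[:220]=0;k[255:]=0
p=P[k]; lo,hi=p[:,:2].min(0),p[:,:2].max(0); print('pot',len(p),((lo+hi)/2).round(4),own((lo+hi)/2),hi-lo)
for n,(u0,u1,v0,v1) in dict(can=(110,160,225,262),jar=(368,408,238,270)).items():
    kk=P[v0:v1,u0:u1]; kk=kk[(kk[...,2]>.06)&(kk[...,2]<.3)]; print(n,kk.min(0).round(3),kk.max(0).round(3))
E
```

```text
insert [ 0.5998 -0.1299] -52.553567842395545
recess ring [ 0.5521 -0.0415] -4.2177579963266725
recess ring [ 0.5521 -0.0415] -4.2177579963266725
insert own [ 0.0093 -0.1009] recess own [-0.002  -0.0011]
latch px 51 mean [-0.07411569  0.02929804]
axis 94.56275130918905 -0.024878821180681188 0.02444643779158727 ends [-0.07213655  0.00449806] [-0.07606042  0.053667  ]
pot 88 [0.4917 0.0488] [-0.0243  0.1052] [0.04933035 0.04900759]
can [0.426 0.357 0.06 ] [0.501 0.434 0.188]
jar [ 0.399 -0.421  0.06 ] [ 0.458 -0.36   0.092]
```

Pushing direction is about 118° in world coordinates (yaw −152° for the jaws). I'll push with both fingertips, half open, so they cradle the disc. First I'll go above the point behind the insert.

```bash
python3 -m pendant '[[[20,-50,15,0,0,-3],[40,-100,20,0,0,-6],[65,-155,20,0,0,-10],[90,-210,20,0,0,-14],[115,-265,20,0,0,-18],[140,-320,20,0,0,-22],[165,-375,20,0,0,-26],[190,-430,20,0,0,-30],[215,-485,20,0,0,-34],[240,-540,20,0,0,-38]]]' 0
python3 -m pendant '[[[22,-50,-10,0,0,0],[44,-100,-30,0,0,0],[66,-150,-55,0,0,0],[88,-200,-80,0,0,0],[110,-250,-110,0,0,0],[110,-254,-130,0,0,0],[110,-254,-140,0,0,0],[110,-254,-140,0,0,0]]]'
python3 -c "
from h import *
o=get_obs();print({k:o[k] for k in('clock','tool_pos','orientation','force','opening')})"
```

```text
clock: 1.35
tool_pos: [0.516, 0.0742, 0.2466]
orientation: [180.0, 0.0, -152.2]
force: [0.1, 0.5, -0.3]
opening: 0.0441
clock: 2.35
tool_pos: [0.6253, -0.1774, 0.1061]
orientation: [180.0, -0.1, -152.1]
force: [0.7, 1.2, 1.0]
opening: 0.0438
{'clock': 2.35, 'tool_pos': array([ 0.62528699, -0.17739145,  0.10607564]), 'orientation': array([ 1.79963098e+02, -6.64320100e-02, -1.52080151e+02]), 'force': array([0.66165107, 1.17966066, 0.95193886]), 'opening': 0.04375484628177117}
```

```bash
python3 -m pendant '[[[0,-1,-30,0,0,0],[0,-1,-60,0,0,0],[0,-1,-76,0,0,0],[0,-1,-84,0,0,0],[0,-1,-84,0,0,0]]]'
python3 - <<'E'
from h import *
a=shot('top','t1');b=shot('side','s1')
A=cv2.resize(a['pixels'][160:280,215:345],None,fx=4,fy=4,interpolation=2); B=cv2.resize(b['pixels'][150:310,165:325],None,fx=3,fy=3,interpolation=2)
cv2.imwrite('pics/c1.png',cv2.resize(np.hstack([A,B])[:,:,::-1],(800,384)))
E
```

```text
clock: 2.98
tool_pos: [0.6261, -0.1787, 0.023]
orientation: [-180.0, 0.0, -152.1]
force: [0.0, -0.5, 0.1]
opening: 0.044
```

View pics/c1.png

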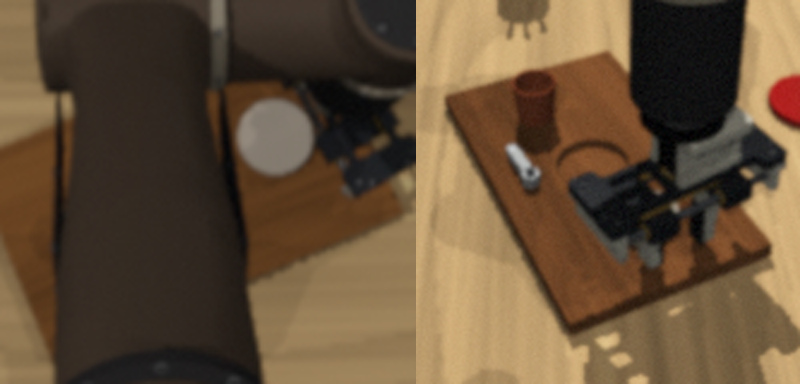

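The top view shows the fingers behind the insert (disc at about (275,137) in the crop), and the side view shows both tips down on the board just short of it. Pushing most of the way now.

```bash
python3 -m pendant '[[[-4,7,-1,0,0,0],[-7,13,-1,0,0,0],[-11,21,-1,0,0,0],[-15,29,-1,0,0,0],[-20,37,-1,0,0,0],[-24,45,-1,0,0,0],[-28,53,-1,0,0,0],[-33,61,-1,0,0,0],[-37,69,-1,0,0,0],[-37,69,-1,0,0,0]]]'
python3 - <<'E'
from h import *
a=shot('top','t2');b=shot('side','s2')
A=cv2.resize(a['pixels'][160:280,215:345],None,fx=4,fy=4,interpolation=2); B=cv2.resize(b['pixels'][150:310,165:325],None,fx=3,fy=3,interpolation=2)
cv2.imwrite('pics/c2.png',cv2.resize(np.hstack([A,B])[:,:,::-1],(800,384)))
E
```

```text
clock: 4.32
tool_pos: [0.5883, -0.1093, 0.0215]
orientation: [180.0, -0.0, -152.1]
force: [0.1, 0.3, 0.7]
opening: 0.0438
```

View pics/c2.png

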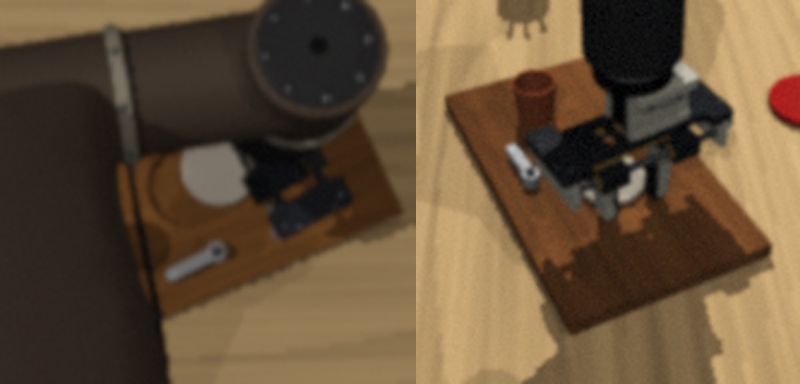

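Disc cradled and now overlapping the recess (disc at about (215,172) in the crop, recess rim to its lower left). I'll fit its visible arc to check the lateral line.

```bash
cat >> h.py <<'E'
from scipy.optimize import least_squares
def disc(s,box,z,r=.038,ang=None):
    """box u0,u1,v0,v1; fit radius-r circle to edge of the white region; ang=(lo,hi) world bearing deg of usable arc"""
    u0,u1,v0,v1=box; F=4
    im=cv2.resize(s['pixels'][v0:v1,u0:u1],None,fx=F,fy=F,interpolation=cv2.INTER_CUBIC)
    h=cv2.cvtColor(im,cv2.COLOR_RGB2HSV); m=((h[...,1]<75)&(h[...,2]>95)).astype(np.uint8)
    c=max(cv2.findContours(m,0,cv2.CHAIN_APPROX_NONE)[0],key=cv2.contourArea).reshape(-1,2)
    q=rays(s,np.c_[(c[:,0]+.5)/F-.5+u0,(c[:,1]+.5)/F-.5+v0],z)[:,:2]
    x=q.mean(0)
    for _ in range(4):
        d=q-x; b=np.degrees(np.arctan2(d[:,1],d[:,0]))%360
        k=np.ones(len(q),bool) if ang is None else (b>ang[0])&(b<ang[1])
        f=least_squares(lambda p:np.hypot(*(q[k]-p[:2]).T)-r,x,loss='soft_l1',f_scale=.001); x=f.x
    return x,np.std(f.fun),k.sum(),m
E
python3 - <<'E'
from h import *
print('t0',disc(load('t0'),(280,325,180,225),.026)[:3])
for ang in ((20,200),(60,200),(90,225)):
    print(ang,disc(load('t2'),(250,300,195,235),.026,ang=ang)[:3])
E
```

```text
t0 (array([ 0.59962089, -0.12998592]), np.float64(0.00034685154988780973), np.int64(269))
(20, 200) (array([ 0.56909319, -0.07362374]), np.float64(0.004486773925122453), np.int64(138))
(60, 200) (array([ 0.56992379, -0.07297312]), np.float64(0.0006931512487291096), np.int64(110))
(90, 225) (array([ 0.57033094, -0.07234568]), np.float64(0.00044639242630277915), np.int64(102))
```

```bash
python3 -m pendant '[[[-3,6,0,0,0,0],[-6,11,0,0,0,0],[-9,16,0,0,0,0],[-11,20,0,0,0,0],[-12.5,23,0,0,0,0],[-14,26,0,0,0,0],[-15.5,28.5,0,0,0,0],[-16.5,30,0,0,0,0],[-17.5,31.5,0,0,0,0],[-17.5,31.5,0,0,0,0]]]'
python3 - <<'E'
from h import *
a=shot('top','t3');b=shot('side','s3')
A=cv2.resize(a['pixels'][160:280,215:345],None,fx=4,fy=4,interpolation=2); B=cv2.resize(b['pixels'][150:310,165:325],None,fx=3,fy=3,interpolation=2)
cv2.imwrite('pics/c3.png',cv2.resize(np.hstack([A,B])[:,:,::-1],(800,384)))
E
```

```text
clock: 5.68
tool_pos: [0.571, -0.0783, 0.0215]
orientation: [180.0, -0.0, -152.1]
force: [0.6, 0.4, 0.9]
opening: 0.0437
```

View pics/c3.png

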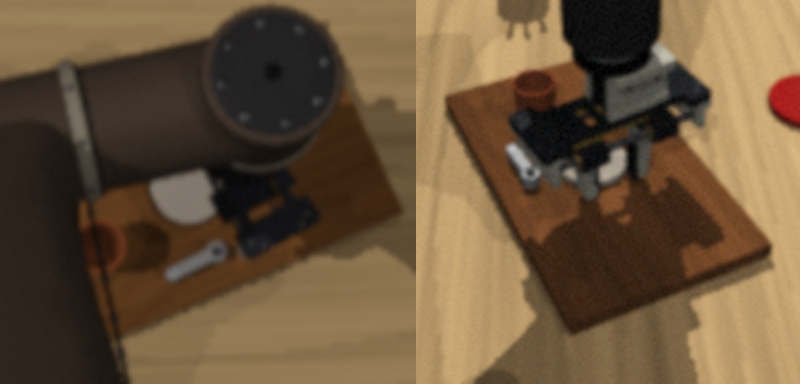

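```bash
python3 - <<'E'
from h import *
for z in(.018,.026): 
  for ang in ((120,250),(110,230)): print(z,disc(load('t3'),(245,283,200,234),z,ang=ang)[:3])
s=load('s3');P=cloud(s); T=cloud(load('t3'))
c=np.array([.5528,-.0406]); 
for Q,im,n in((P,s['pixels'],'side'),(T,load('t3')['pixels'],'top')):
    h=cv2.cvtColor(im,cv2.COLOR_RGB2HSV); m=(h[...,1]<75)&(h[...,2]>110)&(np.hypot(Q[...,0]-c[0],Q[...,1]-c[1])<.04)&(Q[...,2]<.04)
    b=(h[...,0]<15)&(h[...,1]>110)&(np.abs(Q[...,2]-.018)<.012)&(np.hypot(Q[...,0]-c[0],Q[...,1]-c[1])>.05)&(np.hypot(Q[...,0]-c[0],Q[...,1]-c[1])<.1)
    p=Q[m]; A=np.c_[p[:,:2]-c,np.ones(len(p))]; f=np.linalg.lstsq(A,p[:,2],rcond=None)[0]
    print(n,m.sum(),'disc z',p[:,2].mean().round(4),'tilt',f[:2].round(3),'board z',np.median(Q[b][:,2]).round(4),b.sum())
E
```

```text
0.018 (array([ 0.55442381, -0.04025352]), np.float64(0.004189453665017837), np.int64(101))
0.018 (array([ 0.55422379, -0.04168297]), np.float64(0.0022974751423314736), np.int64(97))
0.026 (array([ 0.55368178, -0.03982467]), np.float64(0.004292142298392094), np.int64(103))
0.026 (array([ 0.55347648, -0.04126437]), np.float64(0.002527026860905411), np.int64(98))
side 97 disc z 0.0243 tilt [ 0.048 -0.116] board z 0.0178 1220
top 207 disc z 0.0221 tilt [ 0.077 -0.107] board z 0.019 643
```

The disc's leading edge has dipped (tilt about 0.12 rad, trailing edge still on the rim). I'll ease it a few more millimetres.

```bash
cat > chk.py <<'E'
from h import *; import sys
c=np.array([.5528,-.0406])
for n in('side','top'):
    s=shot(n,sys.argv[1]+n); Q=cloud(s); im=s['pixels']; h=cv2.cvtColor(im,cv2.COLOR_RGB2HSV); R=np.hypot(Q[...,0]-c[0],Q[...,1]-c[1])
    m=(h[...,1]<75)&(h[...,2]>110)&(R<.04)&(Q[...,2]<.04); b=(h[...,0]<15)&(h[...,1]>110)&(np.abs(Q[...,2]-.018)<.012)&(R>.05)&(R<.1)
    p=Q[m]; f=np.linalg.lstsq(np.c_[p[:,:2]-c,np.ones(len(p))],p[:,2],rcond=None)[0]
    print(n,m.sum(),'disc z',p[:,2].mean().round(4),'tilt',f[:2].round(3),'board z',np.median(Q[b][:,2]).round(4))
E
python3 -m pendant '[[[-0.5,1,0,0,0,0],[-1,2,0,0,0,0],[-1.5,3,0,0,0,0],[-2,4,0,0,0,0],[-2,4,0,0,0,0]]]'; python3 chk.py a
```

```text
clock: 6.4
tool_pos: [0.5692, -0.0743, 0.0216]
orientation: [180.0, -0.0, -152.1]
force: [0.3, -0.6, 0.6]
opening: 0.0438
side 151 disc z 0.0179 tilt [ 0.01  -0.005] board z 0.0179
top 183 disc z 0.0191 tilt [-0.017 -0.002] board z 0.0189
```

Disc is level and flush (z equals board z in both cameras). Next I'll plan the latch sweep: shut fingers, jaw axis parallel to the arm, turning together with it.

```bash
python3 -m pendant '[[[2,-4,0,0,0,0],[4,-7,20,0,0,9],[4,-7,60,0,0,19],[4,-7,100,0,0,29],[4,-7,100,0,0,39],[4,-7,100,0,0,49],[4,-7,100,0,0,59],[4,-7,100,0,0,69],[4,-7,100,0,0,79],[4,-7,100,0,0,88.5]]]' 1
python3 - <<'E'
from h import *
yaw=21.9; c=np.array([.5528,-.0406]); d=lambda a:np.array([np.cos(np.radians(a+yaw)),np.sin(np.radians(a+yaw))])
piv=c-.072*d(0); print('pivot',piv.round(4)); o=get_obs(); print(o['tool_pos'],o['orientation'])
s=piv+.038*d(94.5)+.028*d(184.5); print('approach',s.round(4),'yaw',94.5+yaw-180)
for a in list(range(95,-1,-10))+[0,-3]:
    t=piv+.038*d(a)+.0155*d(a+90); print(a,(1000*(t-s)).round(1),'turn',round(a-94.5,1),'yaw',a+yaw-180)
E
```

```text
clock: 7.75
tool_pos: [0.5733, -0.0817, 0.1216]
orientation: [-180.0, -0.0, -63.3]
force: [0.2, -0.2, -0.1]
opening: 0.0004
pivot [ 0.486  -0.0675]
[ 0.57330648 -0.08170787  0.12156278] [-1.79999681e+02 -1.37218530e-03 -6.32980466e+01]
approach [ 0.444  -0.0459] yaw -63.599999999999994
95 [11.   5.3] turn 0.5 yaw -63.099999999999994
85 [16.1 10.3] turn -9.5 yaw -73.1
75 [22.  14.3] turn -19.5 yaw -83.1
65 [28.6 17.2] turn -29.5 yaw -93.1
55 [35.5 18.9] turn -39.5 yaw -103.1
45 [42.6 19.4] turn -49.5 yaw -113.1
35 [49.7 18.7] turn -59.5 yaw -123.1
25 [56.6 16.7] turn -69.5 yaw -133.1
15 [63.1 13.6] turn -79.5 yaw -143.1
5 [68.9  9.4] turn -89.5 yaw -153.1
0 [71.5  7. ] turn -94.5 yaw -158.1
-3 [72.9  5.4] turn -97.5 yaw -161.1
```

```bash
python3 -m pendant '[[[-45,12,0,0,0,0],[-90,24,0,0,0,0],[-129,36,0,0,0,0],[-129,36,-20,0,0,0],[-129,36,-50,0,0,0],[-129,36,-80,0,0,0],[-129,36,-96,0,0,0],[-129,36,-96,0,0,0]]]'
python3 chk.py b; python3 - <<'E'
from h import *
a=load('btop');b=load('bside')
A=cv2.resize(a['pixels'][160:280,215:345],None,fx=4,fy=4,interpolation=2); B=cv2.resize(b['pixels'][150:310,165:325],None,fx=3,fy=3,interpolation=2)
cv2.imwrite('pics/c4.png',cv2.resize(np.hstack([A,B])[:,:,::-1],(800,384)))
E
```

```text
clock: 8.75
tool_pos: [0.4435, -0.0458, 0.0247]
orientation: [179.8, 0.0, -63.6]
force: [-0.2, -0.6, 0.2]
opening: 0.0006
side 447 disc z 0.0178 tilt [ 0.004 -0.01 ] board z 0.0178
top 317 disc z 0.019 tilt [-0.004 -0.012] board z 0.0193
```

View pics/c4.png

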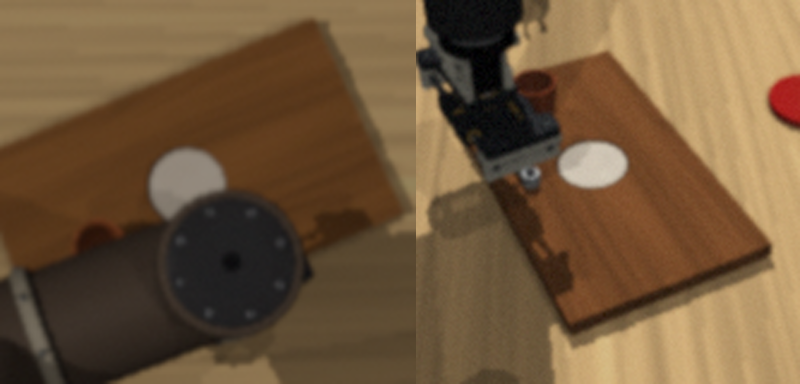

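Insert flat in the recess at side crop (593,165); fingers are down beyond the latch on the robot's side and the pot is clear. Sweeping the latch.

```bash
python3 -m pendant '[[[6,3,0,0,0,0],[11,5.5,0,0,0,0],[13.5,8,0,0,0,-4.5],[16,10.5,0,0,0,-9.5],[19,12.5,0,0,0,-14.5],[22,14.5,0,0,0,-19.5],[25.3,16,0,0,0,-24.5],[28.6,17.2,0,0,0,-29.5],[32,18.2,0,0,0,-34.5],[35.5,19,0,0,0,-39.5]]]'
python3 -m pendant '[[[3.5,0.4,0,0,0,-5],[7,0.5,0,0,0,-10],[10.6,0.2,0,0,0,-15],[14.2,-0.3,0,0,0,-20],[17.7,-1.2,0,0,0,-25],[21,-2.3,0,0,0,-30],[24.3,-3.7,0,0,0,-35],[27.6,-5.4,0,0,0,-40],[30.5,-7.3,0,0,0,-45],[33.4,-9.6,0,0,0,-50]]]'
```

```text
clock: 10.1
tool_pos: [0.4793, -0.0265, 0.0256]
orientation: [179.9, -0.0, -103.3]
force: [-2.0, -0.6, -0.3]
opening: 0.0005
clock: 11.35
tool_pos: [0.5129, -0.0359, 0.0256]
orientation: [180.0, -0.0, -153.3]
force: [-2.2, 0.8, -0.0]
opening: 0.0003
```

```bash
python3 -m pendant '[[[1.3,-1.2,0,0,0,-2.5],[2.6,-2.4,0,0,0,-5],[2.6,-2.4,0,0,0,-5]]]'
python3 -m pendant '[[[0.2,-0.5,0,0,0,0],[0.4,-1,0,0,0,0],[0.4,-1,0,0,0,0]]]'
python3 chk.py c; python3 - <<'E'
from h import *
a=load('ctop');b=load('cside')
A=cv2.resize(a['pixels'][160:280,215:345],None,fx=4,fy=4,interpolation=2); B=cv2.resize(b['pixels'][150:310,165:325],None,fx=3,fy=3,interpolation=2)
cv2.imwrite('pics/c5.png',cv2.resize(np.hstack([A,B])[:,:,::-1],(800,384)))
E
```

```text
clock: 11.72
tool_pos: [0.5145, -0.0371, 0.0254]
orientation: [179.9, -0.1, -158.2]
force: [-8.2, 11.0, 4.0]
opening: 0.0004
clock: 12.1
tool_pos: [0.5146, -0.0374, 0.0254]
orientation: [179.8, -0.1, -158.2]
force: [-10.0, 16.7, 4.9]
opening: 0.0003
side 346 disc z 0.0181 tilt [-0.028 -0.012] board z 0.0179
top 0 disc z nan tilt [0. 0.] board z 0.0187chk.py:7: RuntimeWarning: Mean of empty slice.
  print(n,m.sum(),'disc z',p[:,2].mean().round(4),'tilt',f[:2].round(3),'board z',np.median(Q[b][:,2]).round(4))
  ret = ret.dtype.type(ret / rcount)
```

View pics/c5.png

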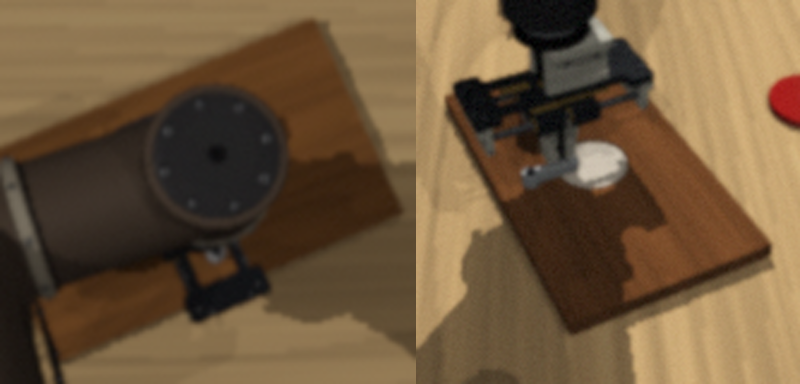

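The latch arm lies over the insert with about 19 N resistance: it is at its stop. Backing off, lifting and moving clear for a final check.

```bash
python3 -m pendant '[[[-1,2.5,0,0,0,0],[-2,6,0,0,0,0],[-2,6,30,0,0,0],[-2,6,80,0,0,0],[-2,6,130,0,0,0],[-2,-40,160,0,0,0],[-2,-100,170,0,0,0],[-2,-160,170,0,0,0],[-2,-220,170,0,0,0],[-2,-250,170,0,0,0]]]'
python3 -m pendant '[[[0,0,0,0,0,0],[0,0,0,0,0,0],[0,0,0,0,0,0]]]'
python3 chk.py d; python3 - <<'E'
from h import *
a=load('dtop');b=load('dside')
A=cv2.resize(a['pixels'][160:280,215:345],None,fx=4,fy=4,interpolation=2); B=cv2.resize(b['pixels'][150:310,165:325],None,fx=3,fy=3,interpolation=2)
cv2.imwrite('pics/c6.png',cv2.resize(np.hstack([A,B])[:,:,::-1],(800,384)))
P=cloud(a)
k=(P[...,2]>.055)&(P[...,2]<.085);k[:,:232]=0;k[:,262:]=0;k[:220]=0;k[255:]=0
p=P[k]; print('pot',len(p),((p.min(0)+p.max(0))/2).round(4))
d=np.abs(a['pixels'].astype(int)-load('t0')['pixels']).sum(2); print('change can',d[225:262,115:150].mean(),'jar',d[240:268,372:402].mean(),'brush',d[145:210,360:382].mean())
# latch angle from side view: grey pixels with height 20-40mm in the latch circle
E
```

```text
clock: 13.45
tool_pos: [0.514, -0.2924, 0.1957]
orientation: [-180.0, 0.0, -158.2]
force: [0.3, -0.1, 0.6]
opening: 0.0007
clock: 13.82
tool_pos: [0.5144, -0.2886, 0.1958]
orientation: [-180.0, 0.0, -158.0]
force: [-0.8, -0.0, 0.1]
opening: 0.0005
side 195 disc z 0.0179 tilt [ 0.007 -0.012] board z 0.018
top 412 disc z 0.0194 tilt [-0.037 -0.017] board z 0.019
pot 89 [0.4918 0.0488 0.0659]
change can 35.04092664092664 jar 78.87857142857143 brush 105.31958041958042
```

View pics/c6.png

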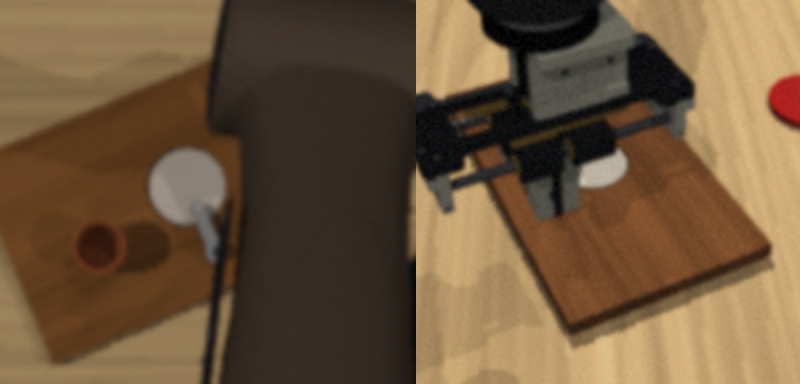

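Insert flush, pot unmoved (0.1 mm change). The latch arm is partly hidden, so I'll move further aside and measure its angle.

```bash
python3 -m pendant '[[[0,-50,30,0,0,0],[0,-100,50,0,0,0],[0,-150,50,0,0,0],[0,-200,50,0,0,0],[0,-250,50,0,0,0],[0,-300,50,0,0,0],[0,-300,50,0,0,0]]]'
python3 chk.py e; python3 - <<'E'
from h import *
a=load('etop'); hsv=cv2.cvtColor(a['pixels'],cv2.COLOR_RGB2HSV)
A=cv2.resize(a['pixels'][160:280,215:345],None,fx=4,fy=4,interpolation=2); B=cv2.resize(load('eside')['pixels'][150:310,165:325],None,fx=3,fy=3,interpolation=2)
cv2.imwrite('pics/c7.png',cv2.resize(np.hstack([A,B])[:,:,::-1],(800,384)))
yaw=21.9; c=np.array([.5528,-.0406]); d=lambda t:np.array([np.cos(np.radians(t+yaw)),np.sin(np.radians(t+yaw))])
v,u=np.mgrid[0:384,0:512]; q=rays(a,np.c_[u.ravel(),v.ravel()],.032)[:,:2]-c; ox=(q@d(0)).reshape(384,512);oy=(q@d(90)).reshape(384,512)
m=(hsv[...,1]<110)&(hsv[...,2]>75)&(ox>-.085)&(ox<-.042)&(abs(oy)<.03)
x,y=ox[m],oy[m]; print(m.sum()); f=np.polyfit(x,y,1); print('latch slope rad',f, 'y at -.072',np.polyval(f,-.072))
print('disc',disc(a,(250,285,197,237),.018,ang=(0,160))[:3],disc(a,(250,285,197,237),.018)[:3])
s,s0=load('etop'),load('t0')
for n,(u0,u1,v0,v1) in dict(can=(110,160,225,262),jar=(368,408,238,270)).items():
    for t in(s0,s):
        P=cloud(t)[v0:v1,u0:u1]; P=P[(P[...,2]>.06)&(P[...,2]<.12)]; print(n,len(P),np.median(P,0).round(4) if len(P) else 0)
E
```

```text
clock: 14.8
tool_pos: [0.5134, -0.5918, 0.2433]
orientation: [179.9, -0.1, -158.2]
force: [-0.6, 0.1, -1.0]
opening: 0.0009
side 0 disc z nan tilt [0. 0.] board z nan
top 417 disc z 0.0195 tilt [-0.064 -0.024] board z 0.0193
75
latch slope rad [-0.00969007  0.00082053] y at -.072 0.001518210391931432
disc (array([ 0.5522853 , -0.04033945]), np.float64(0.0003010527905010866), np.int64(121)) (array([ 0.55182634, -0.04057621]), np.float64(0.007675847785990384), np.int64(341))
can 259 [0.4655 0.3957 0.0869]
can 267 [0.465  0.3959 0.0856]
jar 333 [ 0.4281 -0.3863  0.085 ]
jar 330 [ 0.4281 -0.3867  0.0848]chk.py:7: RuntimeWarning: Mean of empty slice.
  print(n,m.sum(),'disc z',p[:,2].mean().round(4),'tilt',f[:2].round(3),'board z',np.median(Q[b][:,2]).round(4))
  ret = ret.dtype.type(ret / rcount)
  return _methods._mean(a, axis=axis, dtype=dtype,
```

View pics/c7.png

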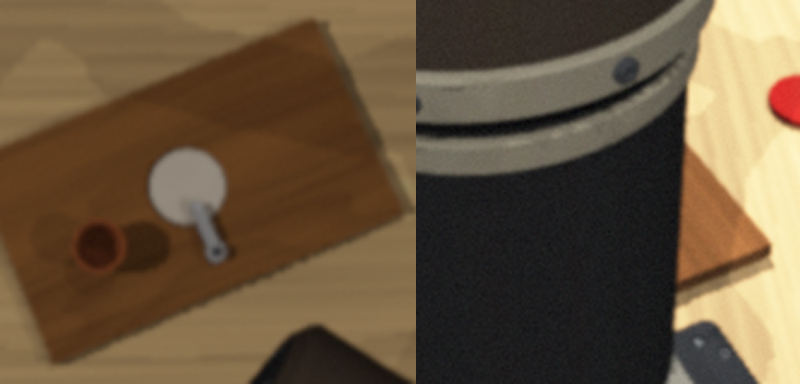

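The picture shows the disc in the recess at (187,187), with the latch pointing over it from (216,252) to (198,208). The latch angle measures about −0.01 rad and the bystanders haven't moved. Handing in.

```bash
python3 -c "
from plant import *
print(close_job(),get_obs()['clock'])"
```

```text
the job is handed in; nothing more can be done
the job is handed in; nothing more can be done
```

I nudged the insert across the board with the half-open fingertips until it dropped flush into the recess. Then I swung the latch round with the shut fingers to its stop over the insert, moved clear and handed the job in at about 15 s on the robot's clock. It gave no verdict.

**Last checks**
- **Insert:** it lies within about 1 mm of the recess centre. Its top matched the board's height within 0.2 mm in both cameras. It read level to about 0.01 rad before the latch went over it.
- **Latch:** it measured about −0.01 rad, and it had met about 19 N of resistance at the stop.
- **Bystanders:** the pot, tool can and glaze jar were within about 1.5 mm of where they started.

**Checks that failed or disagreed**
- **Tilt:** the final top view gave an apparent tilt of about 0.07 rad, over the 0.05 limit. I put that down to latch pixels in the fit, because the side camera read about 0.01 rad just before, with the latch already on.
- **Side camera:** in the very last pair of pictures the arm hid the board from it, so it gave no reading.
- **Brush:** I did not measure its position at the end. An image comparison over it was unusable because of the arm, but the robot never went near it at low height.

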